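Sort the fuel and seasoning beside the charcoal stove

TASK

Sort the things left on the ledge after grilling: lay both black charcoal logs in the bare steel pan, both kindling sticks in the wooden tray, and stand the red-capped seasoning jar upright in the small white enamel tray. Everything should lie flat on its tray's floor, nothing stacked or propped on a rim; set the glass jar down without dropping it. Leave the teacup and the soy pot standing where they are.

Things in the scene. Friction and masses are not known exactly. Their poses are not given: they have to be found in the camera images.
- coal_long_center (a point): Long charcoal log: black square bar, 95 long x 40 wide x 40 high, lying flat on the worktop, 80 to 170 g. This point is its centre, 20 mm above its underside; x along its length, z up. Its yaw varies by up to 0.5 rad either way from the robot's forward direction.
- coal_short_center (a point): Short charcoal log: black square bar with an ashen grey band near its +x end, 65 long x 40 wide x 40 high, lying flat on the worktop, 80 to 170 g. This point is its centre, 20 mm above its underside; x along its length, z up. Its yaw varies by up to 0.5 rad either way from the robot's forward direction.
- kindling_pale_center (a point): Pale kindling: a straight split stick of blond wood, 95 long x 30 wide x 34 high, lying flat on the worktop, 40 to 85 g. This point is its centre, 17 mm above its underside; x along its length, z up. Its yaw varies by up to 0.5 rad either way from the robot's forward direction.
- kindling_bark_center (a point): Dark kindling: the same stick in reddish brown bark wood, 95 long x 30 wide x 34 high, lying flat on the worktop, 40 to 85 g. This point is its centre, 17 mm above its underside; x along its length, z up. Its yaw varies by up to 0.5 rad either way from the robot's forward direction.
- jar_center (a point): Seasoning jar: small round amber glass jar with a paper band and a red screw cap (45 diameter), 46 diameter x 65 high, closed, standing upright, 105 to 210 g. This point is its centre, 32.5 mm above its underside; z up, any yaw.
- coal_pan: Coal pan: shallow bright bare-steel tray, fixed to the worktop, 135 (x) x 180 (y) outside and 20 high, walls 5 thick, floor 5 thick, so 125 x 170 inside with the walls 15 above the floor. Both charcoal logs fit side by side, lengthwise along x. Origin: centre of its underside, on the worktop; z up; yaw up to 0.2 rad either way.
- wood_crate: Kindling tray: shallow pale wooden tray with thin dark board lines in its floor and wooden corner blocks, fixed to the worktop, 135 (x) x 180 (y) outside and 20 high (corner blocks 22), walls 5 thick, floor 5 thick, so 125 x 170 inside with the walls 15 above the floor. Both sticks fit side by side, lengthwise along x. Origin: centre of its underside, on the worktop; z up; yaw up to 0.2 rad either way.
- enamel_tray: Enamel tray: small square white tray with a blue rim, fixed to the worktop, 85 x 85 outside and 21 high, walls 5 thick, floor 5 thick, so 75 x 75 inside. Origin: centre of its underside, on the worktop; z up; yaw up to 0.2 rad either way.
- teacup: Bystander: blue open teacup, 68 across the rim x 62 high, standing loose among the things. Origin: centre of its underside. Leave it alone.
- soy_pot: Bystander: white ceramic soy pot with a black stopper and a short spout to +x, 60 diameter (spout to 40 from the axis) x 73 high, standing loose among the things. Origin: centre of its underside. Leave it alone.
Things that resemble listed ones, but are neither listed nor needed, are in the scene too. What is shaped like the part that bears coal_long_center but purple or turquoise is not meant.

How it is judged:
At the end, for the whole second after the job is handed in: Charcoal logs in the steel pan, sticks in the wooden tray, inside the walls, centres within 6 mm of resting height (nothing stacked or propped); jar in the enamel tray, tilt under 0.1 rad; all released and at rest; teacup and soy pot upright, within 30 mm of where they stood (x of coal_long_center in the frame of coal_pan between -0.05 and 0.05 m and y of coal_long_center in the frame of coal_pan between -0.07 and 0.07 m and z of coal_long_center in the frame of coal_pan between 0.019 and 0.031 m and linear speed of each of coal_long, coal_short, kindling_pale, kindling_bark, jar below 0.02 m/s and contact force between the fingers and coal_long below 0.1 N and x of coal_short_center in the frame of coal_pan between -0.05 and 0.05 m and y of coal_short_center in the frame of coal_pan between -0.07 and 0.07 m and z of coal_short_center in the frame of coal_pan between 0.019 and 0.031 m and contact force between the fingers and coal_short below 0.1 N and x of kindling_pale_center in the frame of wood_crate between -0.05 and 0.05 m and y of kindling_pale_center in the frame of wood_crate between -0.075 and 0.075 m and z of kindling_pale_center in the frame of wood_crate between 0.016 and 0.028 m and contact force between the fingers and kindling_pale below 0.1 N and x of kindling_bark_center in the frame of wood_crate between -0.05 and 0.05 m and y of kindling_bark_center in the frame of wood_crate between -0.075 and 0.075 m and z of kindling_bark_center in the frame of wood_crate between 0.016 and 0.028 m and contact force between the fingers and kindling_bark below 0.1 N and x of jar_center in the frame of enamel_tray between -0.02 and 0.02 m and y of jar_center in the frame of enamel_tray between -0.02 and 0.02 m and z of jar_center in the frame of enamel_tray between 0.0315 and 0.0435 m and contact force between the fingers and jar below 0.1 N and angle between jar_center's own z axis and vertical below 0.1 rad and distance of each of teacup, soy_pot from where it was at the start of the episode below 0.03 m and angle between each of teacup, soy_pot's own z axis and vertical below 0.15 rad); the robot touches nothing.
It fails at once if the teacup or the soy pot is pushed more than 30 mm away or tipped over (distance of any of teacup, soy_pot from where it was at the start of the episode above 0.03 m or angle between any of teacup, soy_pot's own z axis and vertical above 0.5 rad).
It fails at once if the glass jar is dropped (moves faster than 0.6 m/s, a fall of about 2 cm, while the fingers do not hold it) (contact force between the fingers and jar below 0.2 N and linear speed of jar above 0.6 m/s).
It also fails if it takes over 115 s, if anything falls off the work surface, if the arm or the gripper's body presses on something with over 40 N, if the wrist force passes 120 N, or if a joint passes its speed limit or range.

ROBOT

A 6-joint arm with a two-finger parallel gripper is mounted at the origin on the work surface. World frame = base frame: x ahead of the robot, y to its left, z up, the work surface at z = 0. Lengths are in m, angles in rad, forces in N, time in s.
With the tool pointing down it reaches from about 0.275 to 0.85 m from the base axis. Payload 5.2 kg.
Tool frame: the origin (TCP) lies midway between the tips of the shut fingers; the grasp point (between the pads) lies 19 mm behind it; z points along the fingers, y is the line along which they close (so a half turn about z gives the same grasp; the last joint's range is limited). The gripper opens to 85 mm and grips with 20 to 120 N. Pads are 22 mm wide; open, the fingers measure 114 mm over their backs; the gripper's body (76 mm by 85 mm) begins 54 mm behind the grasp point. The pads swing forward as they close: fully open they stand 13 mm farther back than shut.
Start: joints at [-1.391, 0.259, 1.535, -0, 1.348, -0.203], TCP at [0.205, -0.51, 0.231] pointing down, gripper open.
Joint ranges: [-3.14, 3.14], [-0.91, 2.08], [0.19, 2.58], [-1.22, 4.36], [0.22, 2.71], [-3.12, 3.12]. Speed limits (rad/s): [2.57, 2.57, 3.14, 3.14, 3.14, 3.14].

INTERFACE

Orientations are given as [roll, pitch, yaw] about the fixed x, y, z axes, in that order (R = Rz(yaw) Ry(pitch) Rx(roll)).
In Python, from bench import r gives the robot as it stands.
- The arm moves only by the tool arm_command, never from a script. Its argument "rows" is a list that holds one entry, the list of rows, each a list of 7 numbers: the shift along the tool's x, y, z in m, then the turn, a rotation vector about the tool's x, y, z in rad, then the closure, from 0 (fully open) to 1 (shut). In form: [[[dx, dy, dz, wx, wy, wz, fingers], ...]]. A call has 1 to 10 rows; each row is the pose to reach, as a shift and turn from the pose commanded when the call began, along the tool's axes at that moment; what a row does not reach only later rows make up. A row lasts 1/10 s, in which the tool goes at most 50 mm and 8.59 degrees, less where a joint would pass 70% of its speed; a pose out of reach is approached as far as the arm can. A call with a gripper value outside its range is refused whole. The fingers move at their own pace and stop on an object; "newtons" is the grip in N (left out, the last holds). Time passes only in rows, so rows that repeat a pose let the fingers close. It gives the time, the measured TCP pose, the force, the opening and the grip force at its end, in the units of the state.
- r.state(): the state, without advancing time (a new reading comes with each control period).
- r.snapshot(name): name is "scene" or "top"; returns the picture (420x560x3 uint8, red, green, blue); there is no depth.
- r.get_calibration(name): a dict with "K" (3x3 intrinsics, pixels), "origin" and "rotation" of the camera in the world. Camera axes: x right, y down, z forward; pixel columns grow to the right and rows downward; lengths in m; the calibration is good to about 2 mm. A picture is of the moment at which its call begins. get_calibration takes no time and is no camera call.
- r.sign_off(): hands the job in; it is judged then, once.
The state is a dict: "t": time; "joint_pos": joint angles; "qvel": joint speeds; "tau": joint torques, N m; "tcp_pos": TCP position; "tcp_rot": TCP orientation; "contact_force": force on the tool from outside, world axes, zero at the start; "wrist_torque": the same for the moment, N m; "opening": opening from 0.0 (shut) to 1.0 (fully open); "gripper_force": force on a finger pad.
Only numpy, scipy, OpenCV 4.12 (cv2) and the standard library are available. Lean on these libraries where they do the work, as an engineer would, in place of code of your own. Each camera call takes 0.05 s, during which the arm holds its last target. There are 200 camera calls.

## Working session

There is one attempt and no reset: what is moved stays moved. The work goes in short steps, Python scripts to look and compute and a tool call to move; the robot and the scene stay as the last step left them, time stands still between calls to the robot, and variables do not carry over. Pictures are saved under pics/ and viewed, at most 14 in all, crops included, and the job is handed in when it is done.

Besides the shell and the picture viewer there is one more tool, called after "Request:" as name([rows], argument=value, ...), one row to a line, values as JSON. arm_command: Moves the arm, as the interface text tells. Its arguments: {"type":"object","properties":{"rows":{"type":"array"},"newtons":{"type":"number"}},"required":["rows"]}

```bash
ls; mkdir -p pics; python3 - <<'E'
from bench import r
import cv2,numpy as np
for n in("scene","top"):
    cv2.imwrite(f"pics/{n}0.png",cv2.resize(r.snapshot(n)[:,:,::-1],(800,600),interpolation=cv2.INTER_CUBIC))
    c=r.get_calibration(n);print(n,{k:np.round(v,4).tolist() for k,v in c.items()})
print(r.state())
E
```

```text
pics
scene {'K': [[510.1056, 0.0, 285.0621], [0.0, 510.1056, 208.1072], [0.0, 0.0, 1.0]], 'origin': [0.9119, -0.8036, 1.0308], 'rotation': [-2.4003, -0.0013, 0.5891]}
top {'K': [[540.0417, 0.0, 281.5647], [0.0, 540.0417, 210.6168], [0.0, 0.0, 1.0]], 'origin': [0.2781, -0.0768, 1.6232], 'rotation': [-3.0479, 0.0004, -1.5782]}
{'t': 0.1, 'joint_pos': array([-1.39079555e+00,  2.59288721e-01,  1.53597123e+00, -1.45738624e-05,
        1.34805317e+00, -2.02819478e-01]), 'qvel': array([-0.00106793, -0.0022942 , -0.00198815, -0.00113407,  0.00138864,
        0.00051206]), 'tau': array([ 3.03104855e-03, -4.46974289e+01, -2.91248435e+01, -5.35248057e-05,
        6.17774160e-03,  3.94253470e-05]), 'tcp_pos': array([ 0.20536321, -0.50969185,  0.23054882]), 'tcp_rot': array([-3.13990459e+00, -3.32639495e-04,  3.82823202e-01]), 'contact_force': array([ 0.62139723,  0.39834906, -0.3017788 ]), 'wrist_torque': array([ 0.06828352, -0.04976022, -0.03640377]), 'gripper_force': 0.0, 'opening': 1.0012200213704487}
```

View pics/scene0.png

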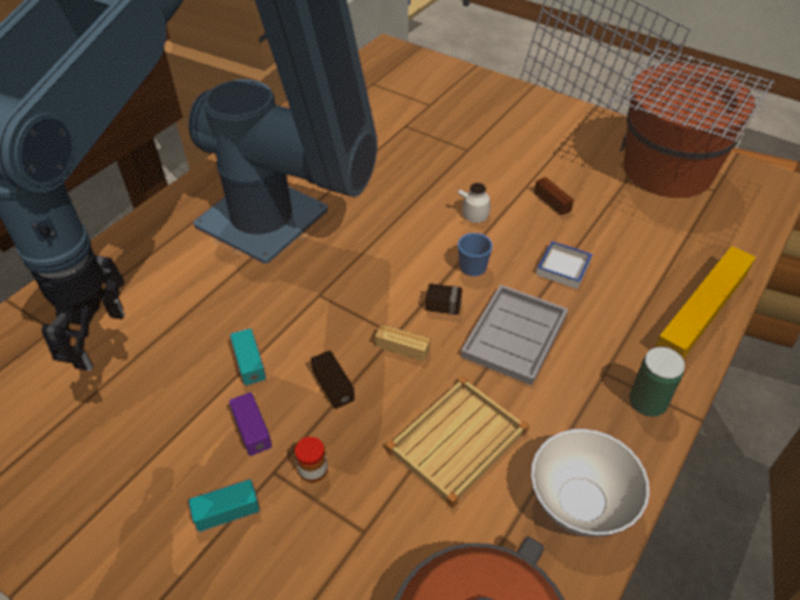

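View pics/top0.png

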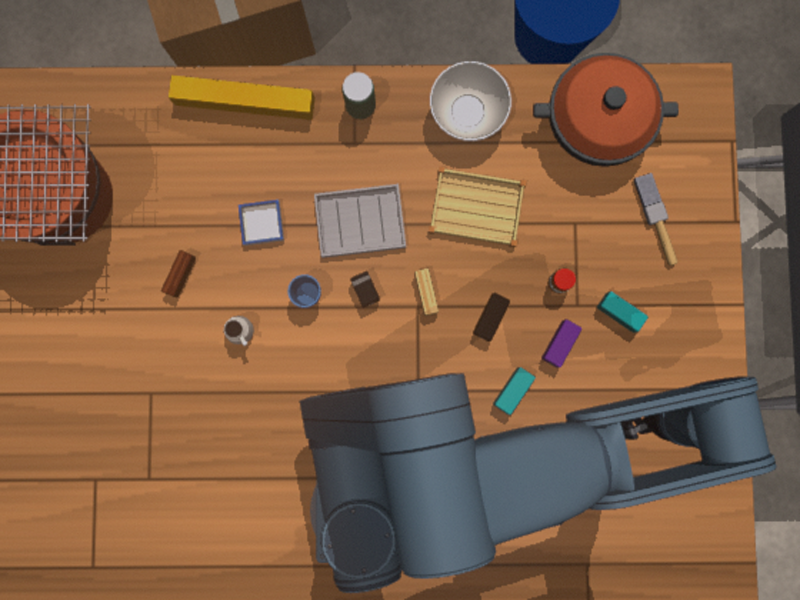

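The scene view shows the steel pan near (515,333), crate (458,440), enamel tray (565,262), jar (311,455), long coal (332,378), short coal (443,298), pale stick (402,342) and bark stick (553,195). Top-view centres in the same order are (360,220), (477,208), (262,222), (563,280), (492,317), (364,290), (427,291) and (179,273). Next I'll enlarge crops of both views.

```bash
cat > h.py <<'E'
import cv2,numpy as np
from bench import r
from scipy.spatial.transform import Rotation as R
def cal(n):
    c=r.get_calibration(n);rot=np.array(c["rotation"],float)
    M=R.from_euler('xyz',rot).as_matrix() if rot.size==3 else rot
    return np.array(c["K"]),np.array(c["origin"]),M
def ray(n,p):
    K,o,M=cal(n);d=M@np.linalg.solve(K,[p[0],p[1],1]);return o,d/np.linalg.norm(d)
def plane(n,p,z):
    o,d=ray(n,p);return o+d*(z-o[2])/d[2]
def tri(p,q): # scene px, top px (native)
    (o,d),(o2,e)=ray("scene",p),ray("top",q)
    s=np.linalg.lstsq(np.c_[d,-e],o2-o,rcond=None)[0]
    a,b=o+d*s[0],o2+e*s[1];return (a+b)/2,np.linalg.norm(a-b)
def proj(n,X):
    K,o,M=cal(n);c=K@(M.T@(np.array(X)-o));return c[:2]/c[2]
def crop(n,x0,y0,w,h,s,f,marks=()):
    im=r.snapshot(n)[:,:,::-1][y0:y0+h,x0:x0+w]
    im=cv2.resize(im,None,fx=s,fy=s,interpolation=cv2.INTER_CUBIC)
    for v in range(-(-x0//20)*20,x0+w,20):
        cv2.line(im,(int((v-x0+.5)*s),0),(int((v-x0+.5)*s),5),(255,255,255),1);cv2.putText(im,str(v),(int((v-x0)*s)-8,16),0,.35,(255,255,255),1)
    for v in range(-(-y0//20)*20,y0+h,20):
        cv2.line(im,(0,int((v-y0+.5)*s)),(5,int((v-y0+.5)*s)),(255,255,255),1);cv2.putText(im,str(v),(6,int((v-y0)*s)+4),0,.35,(255,255,255),1)
    cv2.imwrite(f,im)
E
python3 - <<'E'
from h import *
crop("top",110,110,160,140,5,"a.png") if 0 else None
crop("top",110,112,160,115,5,"pics/ta.png")
crop("top",250,112,160,128,5,"pics/tb.png")
crop("scene",200,120,220,150,3.6,"pics/sa.png")
crop("scene",200,230,180,120,4.4,"pics/sb.png")
print(cal("top")[2].round(3))
E
```

```text
[[-0.007 -0.996  0.094]
 [-1.     0.007 -0.   ]
 [-0.    -0.094 -0.996]]
```

View pics/ta.png

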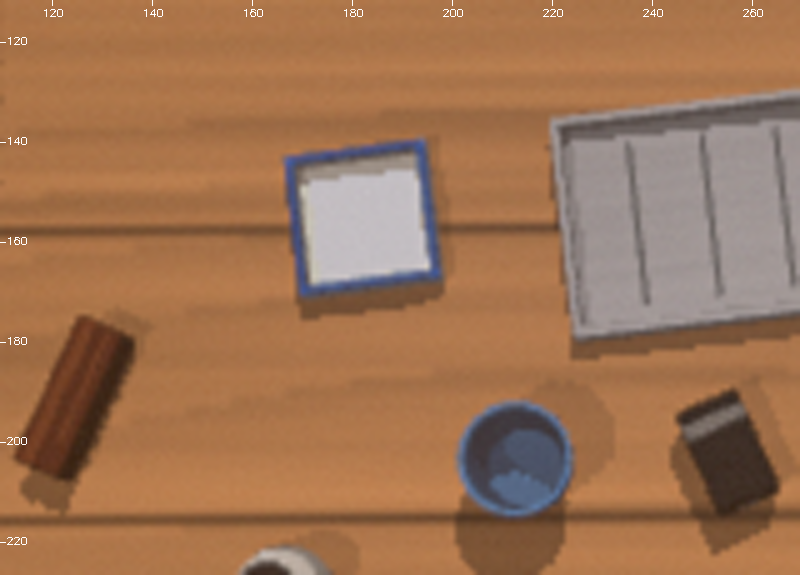

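View pics/tb.png

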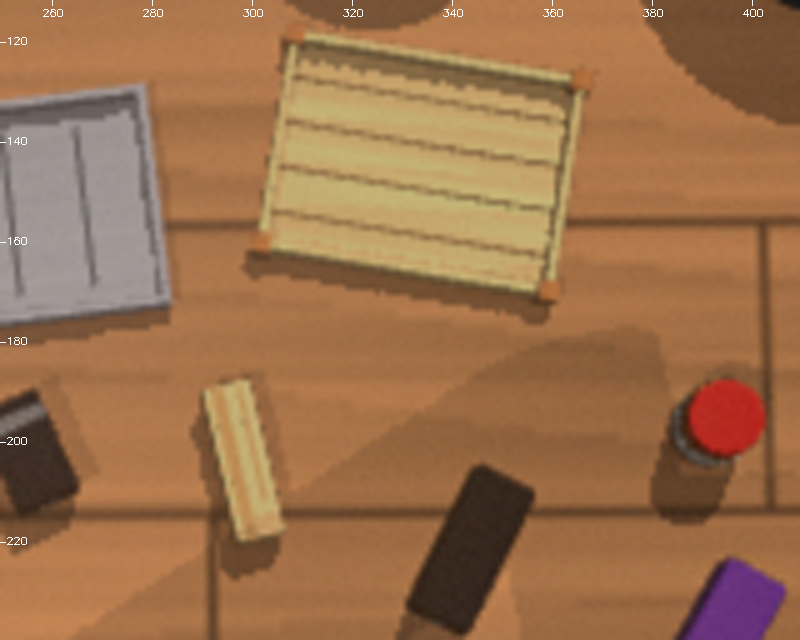

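View pics/sa.png

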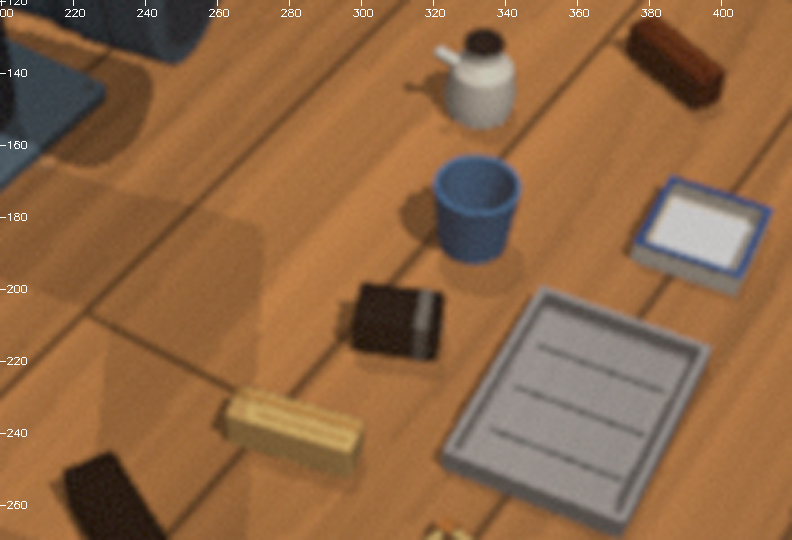

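View pics/sb.png

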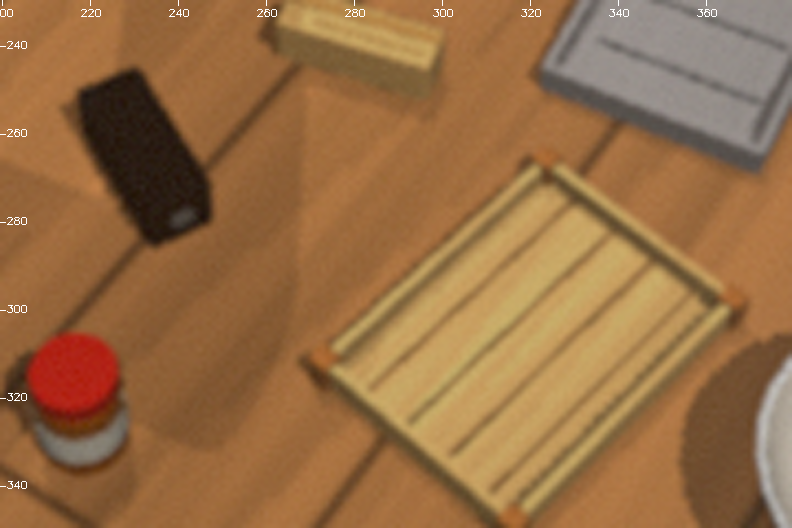

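Top crops: enamel rim corners in ta are about (287,158)–(441,277), and its short coal is at (677,417)–(725,515). In tb, the crate corners are (295,37)–(548,292) and the jar cap is at (727,417). In the scene crops, the pan's rim corners are (543,288),(710,347),(620,530),(442,455). I'll triangulate from these.

```bash
cat > m.py <<'E'
from h import *
np.set_printoptions(precision=4,suppress=True)
C=lambda x0,y0,s:(lambda P:[(x0+u/s-.5+.0,y0+v/s-.5) for u,v in P])
ta,tb,sa,sb=C(110,112,5),C(250,112,5),C(200,120,3.6),C(200,230,4.4)
top=dict(enamel=ta([(287,158),(426,140),(441,277),(301,296)]),
 pan=ta([(552,120)])+tb([(147,85),(170,303)])+ta([(576,338)]),
 crate=tb([(291,34),(589,78),(552,299),(255,248)]),
 bark=ta([(82,315),(135,338),(70,480),(15,458)]),short=ta([(677,417),(738,390),(778,490),(725,515)]),
 pale=tb([(205,392),(248,379),(283,530),(240,542)]),long=tb([(482,464),(535,492),(465,635),(407,603)]),
 jar=tb([(727,417)]),cup=ta([(515,460)]))
# enamel corners top order: far-left(+x+y), far-right(+x,-y), near right, near left
sc=dict(enamel=sa([(771,210),(738,275),(636,243),(672,177)]),pan=sa([(710,347),(620,530),(442,455),(543,288)]),
 crate=sb([(738,298),(513,524),(317,360),(543,156)]),jar=sb([(73,373)]),
 pale=sa([(362,425),(352,450)]),long=sb([(138,68),(80,93)]),cup=sa([(476,184)]))
ti={'pale':[0,1],'long':[0,0]}
for k in('enamel','pan','crate','jar','cup'):
    for a,b in zip(sc[k],top[k]): X,e=tri(a,b);print(k,X,round(e*1e3,1))
X,e=tri(sc['pale'][0],top['pale'][0]);print('pale+y+x',X,e)
X,e=tri(sc['pale'][1],top['pale'][1]);print('pale-y+x',X,e)
for a,b in zip(sc['long'],(3,2)): 
  for b in (2,3): X,e=tri(a,top['long'][b]);print('long',b,X,e)
Z=dict(enamel=.021,pan=.02,crate=.021,bark=.034,short=.04,pale=.034,long=.04,jar=.065)
for k,z in Z.items():
    P=np.array([plane("top",p,z) for p in top[k]])[:,:2];c=P.mean(0)
    if len(P)==4:
        s=[np.linalg.norm(P[i]-P[i-1]) for i in range(4)]
        dx=P[0]+P[1]-P[2]-P[3]; dy=P[0]+P[3]-P[1]-P[2]
        print(k,c,'sides',np.round(s,4),'yaw',round(np.arctan2(dx[1],dx[0]),3),round(np.arctan2(-dy[0],dy[1]),3))
    else: print(k,c)
print('soy axis',plane("top",(238*.7,331*.7),.07))
E
python3 m.py
```

```text
enamel [0.6369 0.2679 0.0186] 1.4
enamel [0.6464 0.1834 0.023 ] 1.7
enamel [0.5642 0.1749 0.0184] 3.2
enamel [0.5537 0.2594 0.0172] 3.6
pan [0.6593 0.1081 0.019 ] 2.2
pan [ 0.6799 -0.0712  0.0124] 0.7
pan [ 0.5459 -0.0839  0.0134] 0.1
pan [0.5268 0.0938 0.0168] 3.3
crate [ 0.711  -0.1582  0.0158] 1.8
crate [ 0.6809 -0.3376  0.0217] 1.9
crate [ 0.5472 -0.3131  0.0159] 2.6
crate [ 0.5786 -0.1355  0.0157] 0.2
jar [ 0.4687 -0.4073  0.0614] 0.9
cup [0.4479 0.1241 0.0602] 1.5
pale+y+x [ 0.4904 -0.1037  0.0289] 0.0018157348015854875
pale-y+x [ 0.4978 -0.129   0.0324] 0.0025894292203539793
long 2 [ 0.357  -0.2423  0.0488] 0.03646783122336433
long 3 [ 0.3628 -0.222   0.0335] 3.868879559571733e-05
long 2 [ 0.345  -0.2548  0.0327] 0.0034460234107459493
long 3 [ 0.3514 -0.2351  0.0198] 0.033792260320474485
enamel [0.5989 0.2204] sides [0.0848 0.0844 0.0843 0.0847] yaw 0.113 0.126
pan [0.6015 0.0113] sides [0.134  0.1795 0.1341 0.1776] yaw 0.104 0.113
crate [ 0.6281 -0.2363] sides [0.1332 0.1821 0.1373 0.1808] yaw -0.18 -0.169
bark [0.4893 0.3879] sides [0.0934 0.0348 0.0923 0.0354] yaw -0.416 -0.401
short [ 0.4527 -0.0002] sides [0.0648 0.0394 0.064  0.0345] yaw 0.412 0.423
pale [ 0.4479 -0.1269] sides [0.0916 0.0267 0.0922 0.0264] yaw 0.217 0.277
long [ 0.3944 -0.2604] sides [0.0935 0.0352 0.0941 0.0387] yaw -0.49 -0.506
jar [ 0.4679 -0.4069]
soy axis [0.3656 0.2542 0.07  ]
```

Pan, crate, enamel and object poses agree well in size and height. I'll start with the jar, then go through the rest.

```bash
cat > go.py <<'E'
# usage: go.py x,y,z,yaw ...  -> rows' shifts from current pose, in tool axes at now
import sys
from h import *
s=r.state();M=R.from_euler('xyz',s["tcp_rot"]).as_matrix();p=s["tcp_pos"]
print('t',round(s["t"],2),'tcp',p.round(4),'rot',s["tcp_rot"].round(3),'open',round(s["opening"],3))
for a in sys.argv[1:]:
    x,y,z,w=map(float,a.split(','))
    T=R.from_euler('xyz',[np.pi,0,w]).as_matrix()
    print(a,'->',np.round(M.T@(np.array([x,y,z])-p),3).tolist(),np.round(R.from_matrix(M.T@T).as_rotvec(),3).tolist())
E
python3 go.py .468,-.407,.14,.12 .468,-.407,.020,.12
```

```text
t 0.3 tcp [ 0.2054 -0.51    0.231 ] rot [-3.141 -0.     0.383] open 0.996
.468,-.407,.14,.12 -> [0.282, 0.003, 0.091] [-0.001, -0.0, 0.263]
.468,-.407,.020,.12 -> [0.282, 0.003, 0.211] [-0.001, -0.0, 0.263]
```

Request:
arm_command([
  [[0.282, 0.003, 0.091, 0, 0, 0.263, 0], [0.282, 0.003, 0.091, 0, 0, 0.263, 0], [0.282, 0.003, 0.091, 0, 0, 0.263, 0], [0.282, 0.003, 0.091, 0, 0, 0.263, 0], [0.282, 0.003, 0.091, 0, 0, 0.263, 0], [0.282, 0.003, 0.091, 0, 0, 0.263, 0], [0.282, 0.003, 0.091, 0, 0, 0.263, 0], [0.282, 0.003, 0.091, 0, 0, 0.263, 0]],
], newtons=40)

```text
t: 1.1
tcp_pos: [0.4688, -0.4065, 0.1394]
tcp_rot: [-3.14, 0.001, 0.123]
contact_force: [-0.9, -0.7, -0.4]
opening: 0.999
gripper_force: 0.0
```

```bash
python3 - <<'E'
from h import *
crop("scene",180,200,180,150,4,"pics/c1.png")
E
python3 go.py .468,-.407,.020,.12
```

```text
t 1.15 tcp [ 0.4681 -0.4075  0.1401] rot [-3.141e+00  1.000e-03  1.210e-01] open 0.999
.468,-.407,.020,.12 -> [0.0, -0.0, 0.12] [-0.0, 0.001, 0.001]
```

View pics/c1.png

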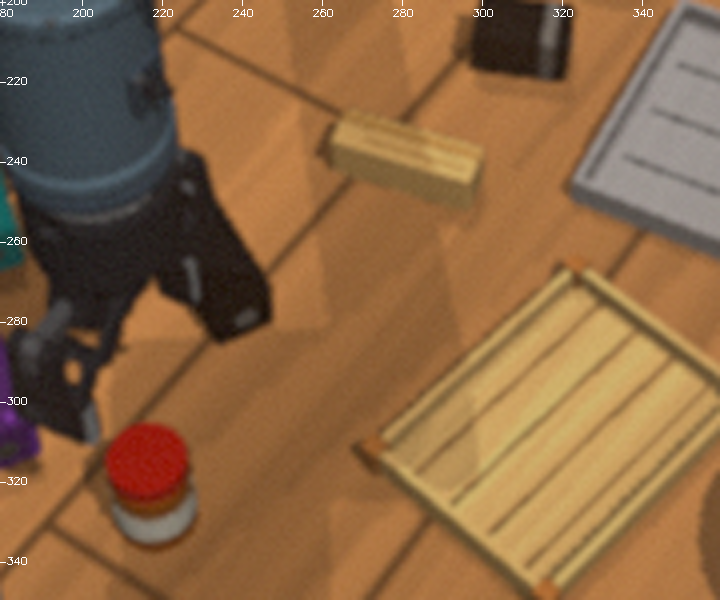

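The open fingers, tips near (190,308) and (240,280), straddle the jar, whose cap is at (217,315). The arm tracks well, so I'll go down and grip.

Request:
arm_command([
  [[0, 0, 0.04, 0, 0, 0, 0], [0, 0, 0.08, 0, 0, 0, 0], [0, 0, 0.1, 0, 0, 0, 0], [0, 0, 0.12, 0, 0, 0, 0], [0, 0, 0.12, 0, 0, 0, 1], [0, 0, 0.12, 0, 0, 0, 1], [0, 0, 0.12, 0, 0, 0, 1], [0, 0, 0.12, 0, 0, 0, 1], [0, 0, 0.12, 0, 0, 0, 1], [0, 0, 0.12, 0, 0, 0, 1]],
], newtons=40)

```text
t: 2.15
tcp_pos: [0.4686, -0.4091, 0.0224]
tcp_rot: [3.138, -0.001, 0.12]
contact_force: [-3.2, -1.5, 6.9]
opening: 0.524
gripper_force: 41.9
```

```bash
python3 go.py .468,-.407,.16,.12 .599,.220,.16,.12 .599,.220,.026,.12
```

```text
t 2.15 tcp [ 0.4686 -0.4091  0.0224] rot [ 3.138e+00 -1.000e-03  1.200e-01] open 0.524
.468,-.407,.16,.12 -> [-0.0, -0.002, -0.138] [0.004, -0.001, -0.0]
.599,.220,.16,.12 -> [0.205, -0.609, -0.139] [0.004, -0.001, -0.0]
.599,.220,.026,.12 -> [0.205, -0.609, -0.005] [0.004, -0.001, -0.0]
```

Request:
arm_command([
  [[0, 0, -0.02, 0, 0, 0, 1], [0, 0, -0.06, 0, 0, 0, 1], [0, 0, -0.1, 0, 0, 0, 1], [0, 0, -0.13, 0, 0, 0, 1], [0.01, -0.03, -0.14, 0, 0, 0, 1], [0.025, -0.07, -0.14, 0, 0, 0, 1], [0.04, -0.115, -0.14, 0, 0, 0, 1], [0.055, -0.16, -0.14, 0, 0, 0, 1], [0.07, -0.205, -0.14, 0, 0, 0, 1], [0.085, -0.25, -0.14, 0, 0, 0, 1]],
])

```text
t: 3.15
tcp_pos: [0.5227, -0.1473, 0.1607]
tcp_rot: [3.141, -0.001, 0.12]
contact_force: [-0.1, -0.6, -1.8]
opening: 0.518
gripper_force: 41.6
```

Request:
arm_command([
  [[0.015, -0.045, 0, 0, 0, 0, 1], [0.03, -0.09, 0, 0, 0, 0, 1], [0.045, -0.135, 0, 0, 0, 0, 1], [0.06, -0.18, 0, 0, 0, 0, 1], [0.075, -0.225, 0, 0, 0, 0, 1], [0.09, -0.27, 0, 0, 0, 0, 1], [0.105, -0.315, 0, 0, 0, 0, 1], [0.115, -0.345, 0, 0, 0, 0, 1], [0.12, -0.357, 0, 0, 0, 0, 1], [0.12, -0.357, 0, 0, 0, 0, 1]],
])

```text
t: 4.15
tcp_pos: [0.599, 0.2211, 0.1601]
tcp_rot: [-3.142, 0.0, 0.123]
contact_force: [-0.4, -0.1, -1.4]
opening: 0.524
gripper_force: 41.6
```

```bash
python3 - <<'E'
from h import *
crop("scene",300,60,140,150,4,"pics/c2.png")
E
python3 go.py .599,.220,.026,.12
```

```text
t 4.2 tcp [0.5988 0.2195 0.1601] rot [3.141e+00 1.000e-03 1.210e-01] open 0.521
.599,.220,.026,.12 -> [0.0, -0.001, 0.134] [0.001, 0.001, 0.001]
```

View pics/c2.png

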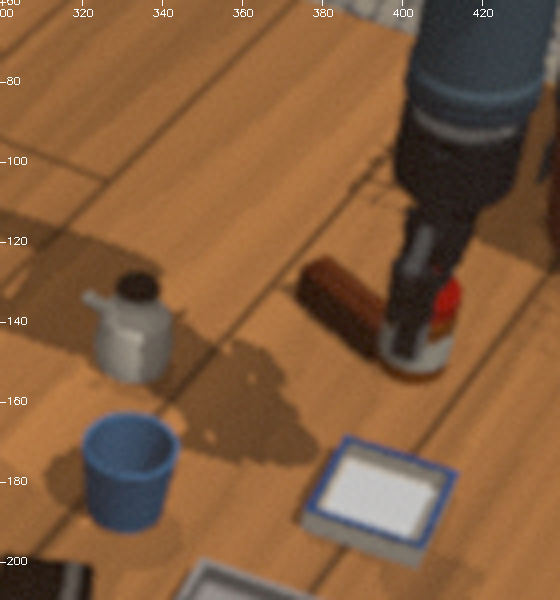

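The jar hangs upright at about (405,145), above and behind the tray at (395,180). I'll lower it gently.

Request:
arm_command([
  [[0, -0.001, 0.04, 0, 0, 0, 1], [0, -0.001, 0.08, 0, 0, 0, 1], [0, -0.001, 0.11, 0, 0, 0, 1], [0, -0.001, 0.125, 0, 0, 0, 1], [0, -0.001, 0.13, 0, 0, 0, 1], [0, -0.001, 0.132, 0, 0, 0, 1], [0, -0.001, 0.133, 0, 0, 0, 1], [0, -0.001, 0.133, 0, 0, 0, 1]],
])

```text
t: 5.0
tcp_pos: [0.6002, 0.2206, 0.0289]
tcp_rot: [-3.141, -0.003, 0.12]
contact_force: [-0.3, -1.4, -1.9]
opening: 0.523
gripper_force: 41.7
```

Request:
arm_command([
  [[0, 0, 0.001, 0, 0, 0, 1], [0, 0, 0.0015, 0, 0, 0, 1], [0, 0, 0.002, 0, 0, 0, 1], [0, 0, 0.002, 0, 0, 0, 1]],
])

```text
t: 5.4
tcp_pos: [0.6, 0.2207, 0.0275]
tcp_rot: [3.142, -0.003, 0.12]
contact_force: [-2.6, -0.8, 8.0]
opening: 0.521
gripper_force: 42.5
```

Request:
arm_command([
  [[0, 0, 0, 0, 0, 0, 0.3], [0, 0, 0, 0, 0, 0, 0.3], [0, 0, 0, 0, 0, 0, 0.2], [0, 0, 0, 0, 0, 0, 0.1], [0, 0, -0.02, 0, 0, 0, 0], [0, 0, -0.06, 0, 0, 0, 0], [0, 0, -0.1, 0, 0, 0, 0], [0, 0, -0.13, 0, 0, 0, 0]],
])

```text
t: 6.2
tcp_pos: [0.5997, 0.2207, 0.1578]
tcp_rot: [-3.141, -0.002, 0.12]
contact_force: [0.5, 0.4, 0.2]
opening: 0.999
gripper_force: 0.0
```

```bash
python3 go.py .489,.388,.15,-.41 .489,.388,.006,-.41
```

```text
t 6.2 tcp [0.5997 0.2207 0.1578] rot [-3.141e+00 -2.000e-03  1.200e-01] open 0.999
.489,.388,.15,-.41 -> [-0.09, -0.179, 0.008] [-0.001, -0.002, 0.53]
.489,.388,.006,-.41 -> [-0.09, -0.179, 0.152] [-0.001, -0.002, 0.53]
```

Request:
arm_command([
  [[-0.09, -0.18, 0.008, 0, 0, 0.53, 0], [-0.09, -0.18, 0.008, 0, 0, 0.53, 0], [-0.09, -0.18, 0.008, 0, 0, 0.53, 0], [-0.09, -0.18, 0.008, 0, 0, 0.53, 0], [-0.09, -0.18, 0.008, 0, 0, 0.53, 0], [-0.09, -0.18, 0.008, 0, 0, 0.53, 0], [-0.09, -0.18, 0.05, 0, 0, 0.53, 0], [-0.09, -0.18, 0.09, 0, 0, 0.53, 0], [-0.09, -0.18, 0.13, 0, 0, 0.53, 0], [-0.09, -0.18, 0.15, 0, 0, 0.53, 0]],
])

```text
t: 7.2
tcp_pos: [0.4876, 0.3855, 0.0015]
tcp_rot: [3.137, 0.003, -0.411]
contact_force: [-0.5, 0.3, -0.4]
opening: 1.001
gripper_force: 0.0
```

Request:
arm_command([
  [[0, 0, 0, 0, 0, 0, 0], [0, 0, 0, 0, 0, 0, 1], [0, 0, 0, 0, 0, 0, 1], [0, 0, 0, 0, 0, 0, 1], [0, 0, 0, 0, 0, 0, 1], [0, 0, 0, 0, 0, 0, 1], [0, 0, 0, 0, 0, 0, 1], [0, 0, 0, 0, 0, 0, 1]],
])

```text
t: 8.0
tcp_pos: [0.4893, 0.3891, 0.0071]
tcp_rot: [-3.139, -0.002, -0.41]
contact_force: [0.7, -0.2, 6.6]
opening: 0.343
gripper_force: 41.2
```

```bash
python3 go.py .489,.388,.14,-.41;  python3 -c "
from math import *
for n,x,y,w,ly in(('crate',.628,-.236,-.175,.04),('crate',.628,-.236,-.175,-.04),('pan',.6015,.0113,.108,.037),('pan',.6015,.0113,.108,-.037)):print(n,ly,round(x-sin(w)*ly,4),round(y+cos(w)*ly,4),w)"
python3 go.py .635,-.197,.14,-.175 .635,-.197,.011,-.175
```

```text
t 8.0 tcp [0.4893 0.3891 0.0071] rot [-3.139e+00 -2.000e-03 -4.100e-01] open 0.343
.489,.388,.14,-.41 -> [0.0, 0.001, -0.133] [-0.002, -0.002, 0.0]
crate 0.04 0.635 -0.1966 -0.175
crate -0.04 0.621 -0.2754 -0.175
pan 0.037 0.5975 0.0481 0.108
pan -0.037 0.6055 -0.0255 0.108
t 8.0 tcp [0.4893 0.3891 0.0071] rot [-3.139e+00 -2.000e-03 -4.100e-01] open 0.343
.635,-.197,.14,-.175 -> [0.367, 0.479, -0.133] [-0.002, -0.002, -0.235]
.635,-.197,.011,-.175 -> [0.367, 0.479, -0.004] [-0.002, -0.002, -0.235]
```

Request:
arm_command([
  [[0, 0, -0.04, 0, 0, 0, 1], [0, 0, -0.09, 0, 0, 0, 1], [0, 0, -0.135, 0, 0, 0, 1], [0.03, 0.04, -0.135, 0, 0, -0.05, 1], [0.06, 0.08, -0.135, 0, 0, -0.1, 1], [0.09, 0.12, -0.135, 0, 0, -0.15, 1], [0.12, 0.155, -0.135, 0, 0, -0.2, 1], [0.15, 0.195, -0.135, 0, 0, -0.235, 1], [0.18, 0.235, -0.135, 0, 0, -0.235, 1], [0.21, 0.274, -0.135, 0, 0, -0.235, 1]],
])

```text
t: 9.0
tcp_pos: [0.5714, 0.0516, 0.1406]
tcp_rot: [-3.142, -0.0, -0.175]
contact_force: [-0.6, 0.7, 0.2]
opening: 0.342
gripper_force: 40.3
```

```bash
python3 go.py .635,-.197,.14,-.175
```

```text
t 9.0 tcp [0.5714 0.0516 0.1406] rot [-3.142 -0.    -0.175] open 0.342
.635,-.197,.14,-.175 -> [0.106, 0.234, 0.001] [-0.0, -0.0, 0.0]
```

Request:
arm_command([
  [[0.021, 0.045, 0, 0, 0, 0, 1], [0.042, 0.09, 0, 0, 0, 0, 1], [0.063, 0.135, 0, 0, 0, 0, 1], [0.084, 0.18, 0, 0, 0, 0, 1], [0.1, 0.22, 0, 0, 0, 0, 1], [0.106, 0.234, 0, 0, 0, 0, 1], [0.106, 0.234, 0.03, 0, 0, 0, 1], [0.106, 0.234, 0.07, 0, 0, 0, 1], [0.106, 0.234, 0.1, 0, 0, 0, 1], [0.106, 0.234, 0.115, 0, 0, 0, 1]],
])

```text
t: 10.0
tcp_pos: [0.6329, -0.1938, 0.0221]
tcp_rot: [-3.14, 0.005, -0.175]
contact_force: [-0.1, 0.2, -0.4]
opening: 0.344
gripper_force: 40.3
```

```bash
python3 go.py .635,-.197,.012,-.175; python3 - <<'E'
from h import *
crop("scene",240,180,160,150,4,"pics/c3.png")
E
```

```text
t 10.0 tcp [ 0.6329 -0.1938  0.0221] rot [-3.14   0.005 -0.175] open 0.344
.635,-.197,.012,-.175 -> [0.003, 0.003, 0.01] [-0.002, 0.005, 0.0]
```

View pics/c3.png

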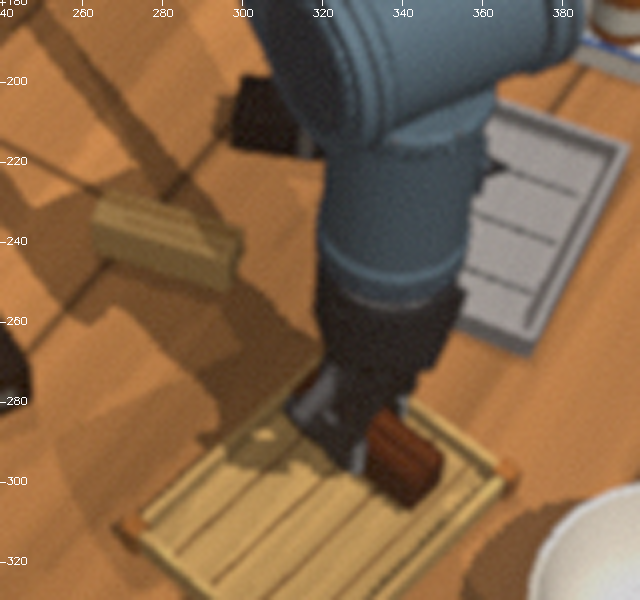

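The bark stick, far end near (345,300), is inside the crate near its left wall. Lowering and releasing with a small opening.

Request:
arm_command([
  [[0, 0.001, 0.006, 0, 0, 0, 1], [0, 0.001, 0.011, 0, 0, 0, 1], [0, 0.001, 0.0135, 0, 0, 0, 1], [0, 0.001, 0.0135, 0, 0, 0, 1], [0, 0.001, 0.0135, 0, 0, 0, 0.5], [0, 0.001, 0.0135, 0, 0, 0, 0.5], [0, 0.001, 0.0135, 0, 0, 0, 0.5], [0, 0.001, -0.02, 0, 0, 0, 0.5], [0, 0.001, -0.06, 0, 0, 0, 0.3], [0, 0.001, -0.1, 0, 0, 0, 0]],
])

```text
t: 11.05
tcp_pos: [0.6345, -0.1963, 0.1262]
tcp_rot: [-3.141, 0.001, -0.175]
contact_force: [0.5, -0.1, -0.1]
opening: 0.82
gripper_force: 0.0
```

```bash
python3 go.py .448,-.127,.12,.245 .448,-.127,.006,.245
```

```text
t 11.05 tcp [ 0.6345 -0.1963  0.1262] rot [-3.141e+00  1.000e-03 -1.750e-01] open 0.82
.448,-.127,.12,.245 -> [-0.196, -0.036, 0.006] [-0.001, 0.001, -0.42]
.448,-.127,.006,.245 -> [-0.196, -0.036, 0.12] [-0.001, 0.001, -0.42]
```

Request:
arm_command([
  [[-0.196, -0.036, 0.004, 0, 0, -0.42, 0], [-0.196, -0.036, 0.004, 0, 0, -0.42, 0], [-0.196, -0.036, 0.004, 0, 0, -0.42, 0], [-0.196, -0.036, 0.004, 0, 0, -0.42, 0], [-0.196, -0.036, 0.004, 0, 0, -0.42, 0], [-0.196, -0.036, 0.03, 0, 0, -0.42, 0], [-0.196, -0.036, 0.07, 0, 0, -0.42, 0], [-0.196, -0.036, 0.1, 0, 0, -0.42, 0], [-0.196, -0.036, 0.118, 0, 0, -0.42, 0], [-0.196, -0.036, 0.118, 0, 0, -0.42, 0]],
])

```text
t: 12.05
tcp_pos: [0.447, -0.1262, 0.0054]
tcp_rot: [-3.139, 0.003, 0.244]
contact_force: [0.9, -0.6, -0.7]
opening: 1.001
gripper_force: 0.0
```

Request:
arm_command([
  [[0, 0, 0, 0, 0, 0, 1], [0, 0, 0, 0, 0, 0, 1], [0, 0, 0, 0, 0, 0, 1], [0, 0, 0, 0, 0, 0, 1], [0, 0, 0, 0, 0, 0, 1], [0, 0, 0, 0, 0, 0, 1], [0, 0, -0.03, 0, 0, 0, 1], [0, 0, -0.07, 0, 0, 0, 1], [0, 0, -0.11, 0, 0, 0, 1], [0, 0, -0.114, 0, 0, 0, 1]],
])

```text
t: 13.05
tcp_pos: [0.4512, -0.1284, 0.1265]
tcp_rot: [3.135, -0.007, 0.245]
contact_force: [1.2, -0.2, -0.6]
opening: 0.342
gripper_force: 39.6
```

```bash
python3 go.py .621,-.275,.12,-.175 .621,-.275,.012,-.175
```

```text
t 13.05 tcp [ 0.4512 -0.1284  0.1265] rot [ 3.135 -0.007  0.245] open 0.342
.621,-.275,.12,-.175 -> [0.129, 0.183, 0.009] [0.005, -0.009, 0.42]
.621,-.275,.012,-.175 -> [0.128, 0.183, 0.117] [0.005, -0.009, 0.42]
```

Request:
arm_command([
  [[0.025, 0.035, 0, 0, 0, 0.08, 1], [0.05, 0.07, 0, 0, 0, 0.16, 1], [0.075, 0.105, 0, 0, 0, 0.24, 1], [0.1, 0.14, 0, 0, 0, 0.32, 1], [0.125, 0.175, 0, 0, 0, 0.4, 1], [0.132, 0.185, 0, 0, 0, 0.42, 1], [0.132, 0.185, 0, 0, 0, 0.42, 1], [0.132, 0.185, 0.03, 0, 0, 0.42, 1], [0.132, 0.185, 0.06, 0, 0, 0.42, 1], [0.132, 0.185, 0.08, 0, 0, 0.42, 1]],
])

```text
t: 14.05
tcp_pos: [0.6189, -0.2724, 0.0388]
tcp_rot: [-3.14, 0.004, -0.174]
contact_force: [-0.4, 0.9, -1.7]
opening: 0.347
gripper_force: 39.6
```

Request:
arm_command([
  [[0, 0, 0.012, 0, 0, 0, 1], [0, 0, 0.022, 0, 0, 0, 1], [0, 0, 0.028, 0, 0, 0, 1], [0, 0, 0.029, 0, 0, 0, 1], [0, 0, 0.029, 0, 0, 0, 0.5], [0, 0, 0.029, 0, 0, 0, 0.5], [0, 0, 0.029, 0, 0, 0, 0.5], [0, 0, -0.01, 0, 0, 0, 0.5], [0, 0, -0.05, 0, 0, 0, 0.3], [0, 0, -0.08, 0, 0, 0, 0]],
])

```text
t: 15.05
tcp_pos: [0.6217, -0.2748, 0.1239]
tcp_rot: [3.141, -0.002, -0.175]
contact_force: [1.0, -0.5, -0.7]
opening: 0.821
gripper_force: 0.0
```

```bash
python3 go.py .394,-.26,.12,-.498 .394,-.26,.008,-.498
```

```text
t 15.05 tcp [ 0.6217 -0.2748  0.1239] rot [ 3.141e+00 -2.000e-03 -1.750e-01] open 0.821
.394,-.26,.12,-.498 -> [-0.227, 0.025, 0.003] [0.001, -0.002, 0.323]
.394,-.26,.008,-.498 -> [-0.227, 0.025, 0.115] [0.001, -0.002, 0.323]
```

Request:
arm_command([
  [[-0.227, 0.025, 0.002, 0, 0, 0.323, 0], [-0.227, 0.025, 0.002, 0, 0, 0.323, 0], [-0.227, 0.025, 0.002, 0, 0, 0.323, 0], [-0.227, 0.025, 0.002, 0, 0, 0.323, 0], [-0.227, 0.025, 0.002, 0, 0, 0.323, 0], [-0.227, 0.025, 0.002, 0, 0, 0.323, 0], [-0.227, 0.025, 0.04, 0, 0, 0.323, 0], [-0.227, 0.025, 0.08, 0, 0, 0.323, 0], [-0.227, 0.025, 0.105, 0, 0, 0.323, 0], [-0.227, 0.025, 0.113, 0, 0, 0.323, 0]],
])

```text
t: 16.05
tcp_pos: [0.3928, -0.2585, 0.0062]
tcp_rot: [-3.14, 0.003, -0.498]
contact_force: [-0.2, -0.1, -0.3]
opening: 1.003
gripper_force: 0.0
```

Request:
arm_command([
  [[0, 0, 0, 0, 0, 0, 1], [0, 0, 0, 0, 0, 0, 1], [0, 0, 0, 0, 0, 0, 1], [0, 0, 0, 0, 0, 0, 1], [0, 0, 0, 0, 0, 0, 1], [0, 0, 0, 0, 0, 0, 1], [0, 0, -0.03, 0, 0, 0, 1], [0, 0, -0.07, 0, 0, 0, 1], [0, 0, -0.11, 0, 0, 0, 1], [0, 0, -0.11, 0, 0, 0, 1]],
], newtons=60)

```text
t: 17.05
tcp_pos: [0.396, -0.2622, 0.1241]
tcp_rot: [3.138, -0.011, -0.498]
contact_force: [0.7, -0.4, -1.2]
opening: 0.458
gripper_force: 60.7
```

```bash
python3 go.py .6055,-.0255,.12,.108 .6055,-.0255,.014,.108
```

```text
t 17.05 tcp [ 0.396  -0.2622  0.1241] rot [ 3.138 -0.011 -0.498] open 0.458
.6055,-.0255,.12,.108 -> [0.071, -0.308, 0.004] [0.007, -0.01, -0.606]
.6055,-.0255,.014,.108 -> [0.07, -0.308, 0.11] [0.007, -0.01, -0.606]
```

Request:
arm_command([
  [[0.011, -0.045, 0, 0, 0, -0.1, 1], [0.022, -0.09, 0, 0, 0, -0.2, 1], [0.033, -0.135, 0, 0, 0, -0.3, 1], [0.044, -0.18, 0, 0, 0, -0.4, 1], [0.055, -0.225, 0, 0, 0, -0.5, 1], [0.066, -0.27, 0, 0, 0, -0.6, 1], [0.072, -0.3, 0, 0, 0, -0.606, 1], [0.074, -0.307, 0, 0, 0, -0.606, 1], [0.074, -0.307, 0.03, 0, 0, -0.606, 1], [0.074, -0.307, 0.07, 0, 0, -0.606, 1]],
])

```text
t: 18.05
tcp_pos: [0.6066, -0.0254, 0.0493]
tcp_rot: [3.14, -0.005, 0.108]
contact_force: [0.9, -0.1, -1.9]
opening: 0.457
gripper_force: 60.8
```

Request:
arm_command([
  [[0, 0, 0.015, 0, 0, 0, 1], [0, 0, 0.027, 0, 0, 0, 1], [0, 0, 0.033, 0, 0, 0, 1], [0, 0, 0.0345, 0, 0, 0, 1], [0, 0, 0.0345, 0, 0, 0, 0.4], [0, 0, 0.0345, 0, 0, 0, 0.4], [0, 0, 0.0345, 0, 0, 0, 0.4], [0, 0, -0.01, 0, 0, 0, 0.4], [0, 0, -0.05, 0, 0, 0, 0.3], [0, 0, -0.07, 0, 0, 0, 0]],
])

```text
t: 19.05
tcp_pos: [0.6069, -0.0255, 0.1224]
tcp_rot: [3.14, -0.006, 0.108]
contact_force: [1.0, -0.0, 0.5]
opening: 0.847
gripper_force: 0.0
```

```bash
python3 go.py .4527,0,.12,.417 .4527,0,.008,.417
```

```text
t 19.05 tcp [ 0.6069 -0.0255  0.1224] rot [ 3.14  -0.006  0.108] open 0.847
.4527,0,.12,.417 -> [-0.151, -0.042, 0.001] [0.003, -0.005, -0.309]
.4527,0,.008,.417 -> [-0.151, -0.042, 0.113] [0.003, -0.005, -0.309]
```

Request:
arm_command([
  [[-0.149, -0.042, 0, 0, 0, -0.309, 0.15], [-0.149, -0.042, 0, 0, 0, -0.309, 0.15], [-0.149, -0.042, 0, 0, 0, -0.309, 0.15], [-0.149, -0.042, 0, 0, 0, -0.309, 0.15], [-0.149, -0.042, 0, 0, 0, -0.309, 0.15], [-0.149, -0.042, 0, 0, 0, -0.309, 0.15], [-0.149, -0.042, 0.04, 0, 0, -0.309, 0.15], [-0.149, -0.042, 0.08, 0, 0, -0.309, 0.15], [-0.149, -0.042, 0.1, 0, 0, -0.309, 0.15], [-0.149, -0.042, 0.11, 0, 0, -0.309, 0.15]],
])

```text
t: 20.05
tcp_pos: [0.4529, 0.0004, 0.0063]
tcp_rot: [-3.14, 0.002, 0.416]
contact_force: [0.4, 0.9, 0.2]
opening: 0.847
gripper_force: 0.0
```

Request:
arm_command([
  [[0, 0, 0, 0, 0, 0, 1], [0, 0, 0, 0, 0, 0, 1], [0, 0, 0, 0, 0, 0, 1], [0, 0, 0, 0, 0, 0, 1], [0, 0, 0, 0, 0, 0, 1], [0, 0, 0, 0, 0, 0, 1], [0, 0, -0.03, 0, 0, 0, 1], [0, 0, -0.07, 0, 0, 0, 1], [0, 0, -0.11, 0, 0, 0, 1], [0, 0, -0.11, 0, 0, 0, 1]],
])

```text
t: 21.05
tcp_pos: [0.4557, -0.0001, 0.1233]
tcp_rot: [3.135, -0.008, 0.417]
contact_force: [1.3, -0.4, -0.6]
opening: 0.461
gripper_force: 61.1
```

```bash
python3 go.py .5975,.0481,.12,.108 .5975,.0481,.014,.108; python3 - <<'E'
from h import *
crop("scene",240,130,200,180,3.3,"pics/c4.png")
E
```

```text
t 21.05 tcp [ 4.557e-01 -1.000e-04  1.233e-01] rot [ 3.135 -0.008  0.417] open 0.461
.5975,.0481,.12,.108 -> [0.149, 0.013, 0.005] [0.005, -0.009, 0.309]
.5975,.0481,.014,.108 -> [0.148, 0.013, 0.111] [0.005, -0.009, 0.309]
```

View pics/c4.png

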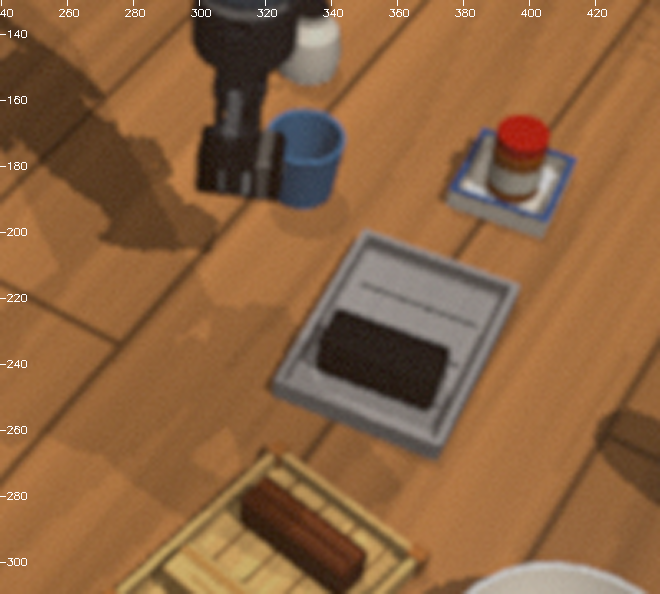

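The jar stands in the enamel tray (395,178), the long coal lies flat in the pan (355,240), the bark stick is in the crate (330,290), and the short coal is held. Placing the short coal.

Request:
arm_command([
  [[0.04, 0.004, 0, 0, 0, 0.08, 1], [0.08, 0.008, 0, 0, 0, 0.16, 1], [0.12, 0.011, 0, 0, 0, 0.24, 1], [0.152, 0.015, 0, 0, 0, 0.309, 1], [0.152, 0.015, 0, 0, 0, 0.309, 1], [0.152, 0.015, 0.03, 0, 0, 0.309, 1], [0.152, 0.015, 0.06, 0, 0, 0.309, 1], [0.152, 0.015, 0.085, 0, 0, 0.309, 1], [0.152, 0.015, 0.1, 0, 0, 0.309, 1], [0.152, 0.015, 0.1045, 0, 0, 0.309, 1]],
])

```text
t: 22.1
tcp_pos: [0.5935, 0.0487, 0.0133]
tcp_rot: [-3.14, 0.007, 0.109]
contact_force: [-17.9, 0.6, 46.7]
opening: 0.46
gripper_force: 68.8
```

Request:
arm_command([
  [[0, 0, 0, 0, 0, 0, 1], [0, 0, 0, 0, 0, 0, 0.4], [0, 0, 0, 0, 0, 0, 0.4], [0, 0, 0, 0, 0, 0, 0.4], [0, 0, -0.04, 0, 0, 0, 0.4], [0, 0, -0.08, 0, 0, 0, 0.3], [0, 0, -0.13, 0, 0, 0, 0], [0, 0, -0.18, 0, 0, 0, 0], [-0.05, 0, -0.2, 0, 0, 0, 0], [-0.1, 0, -0.22, 0, 0, 0, 0]],
])

```text
t: 23.1
tcp_pos: [0.5051, 0.0382, 0.2323]
tcp_rot: [3.141, -0.002, 0.108]
contact_force: [-0.8, -0.1, 0.0]
opening: 1.0
gripper_force: 0.0
```

Request:
arm_command([
  [[-0.05, 0, -0.02, 0, 0, 0, 0], [-0.1, 0, -0.04, 0, 0, 0, 0], [-0.15, 0, -0.06, 0, 0, 0, 0], [-0.2, 0, -0.08, 0, 0, 0, 0], [-0.2, 0, -0.08, 0, 0, 0, 0]],
])

```text
t: 23.6
tcp_pos: [0.3031, 0.0172, 0.3123]
tcp_rot: [3.14, -0.002, 0.108]
contact_force: [2.3, -0.1, -0.9]
opening: 0.998
gripper_force: 0.0
```

```bash
python3 - <<'E'
from h import *
crop("top",110,100,270,160,2.9,"pics/f1.png")
crop("scene",220,130,200,220,2.7,"pics/f2.png")
print(r.state()["qvel"].round(3))
E
```

```text
[ 0.014  0.072 -0.015  0.011 -0.05   0.023]
```

View pics/f1.png

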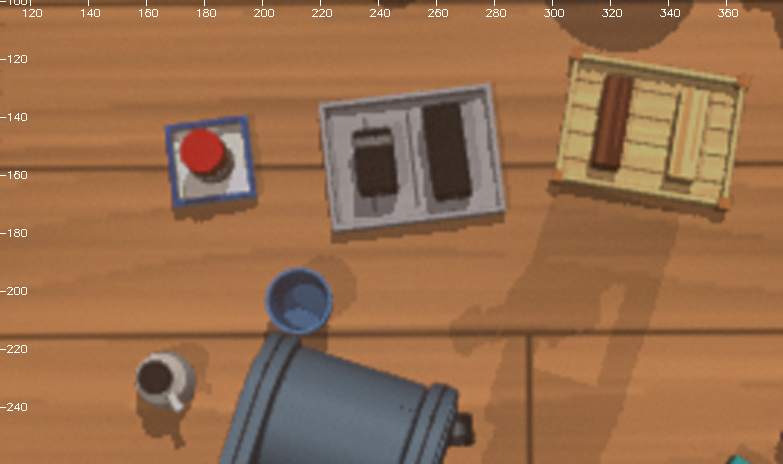

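View pics/f2.png

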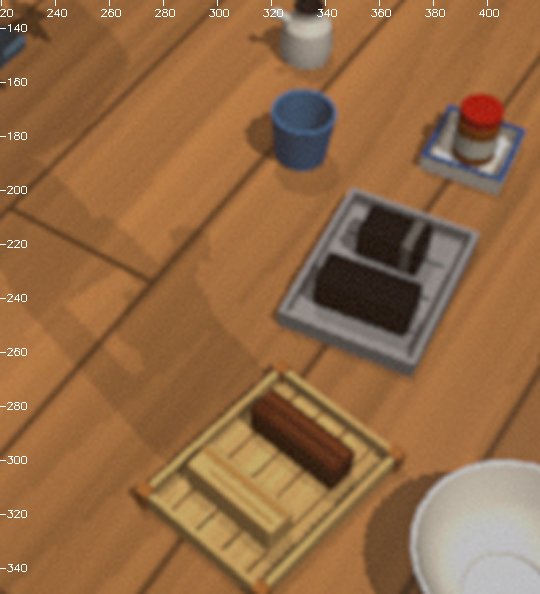

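Both coals lie flat in the pan, both sticks lie flat in the crate, and the jar is upright in the enamel tray. The cup (213,203) and soy pot (165,230) haven't moved. A quick numeric check of the jar, then hand in.

Request:
arm_command([
  [[0, 0, 0, 0, 0, 0, 0], [0, 0, 0, 0, 0, 0, 0], [0, 0, 0, 0, 0, 0, 0], [0, 0, 0, 0, 0, 0, 0], [0, 0, 0, 0, 0, 0, 0]],
])

```text
t: 24.2
tcp_pos: [0.3064, 0.0171, 0.3105]
tcp_rot: [-3.141, 0.001, 0.108]
contact_force: [0.4, 0.7, 0.4]
opening: 0.999
gripper_force: 0.0
```

```bash
python3 - <<'E'
from h import *
f=lambda u,v:(110+u/2.9-.5,100+v/2.9-.5)
j=plane("top",f(203,152),.07);print('jar',j)
ok=np.linalg.norm(j[:2]-[.599,.2204])<.012
for n,a,z in(('short',(375,161),.045),('long',(447,152),.045),('bark',(612,123),.039),('pale',(688,134),.039)):print(n,plane("top",f(*a),z).round(3))
if ok: print(r.sign_off())
E
```

```text
jar [0.59837295 0.21941024 0.07      ]
short [0.593 0.048 0.045]
long [ 0.602 -0.025  0.045]
bark [ 0.632 -0.195  0.039]
pale [ 0.62  -0.273  0.039]
the job is handed in; nothing more can be done
None
```

Job handed in at 24 s: in the final pictures both charcoal logs lie flat in the steel pan, both sticks flat in the wooden tray, the jar stands upright in the enamel tray, and the teacup and soy pot look unmoved; the short log touched down harder than planned, at about 50 N at the wrist (limit 120 N), and sign-off returned no verdict.

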